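Charge the tumbling barrel and hold its cover flush

TASK

Load the three turned parts (the flanged bush, the square-bodied spindle and the collar) into the tilted tumbling barrel. Then pick up the cover plate by its bar grip, tilt it to match the slope of the barrel's mouth, and press it flush over the mouth so that it closes it squarely. Finish while still gripping the cover and pushing it steadily on (clearly more than its own weight, but not hard); do not shift the barrel or its tilt, and leave the other things on the bench where they are.

Things in the scene. Friction and masses are not known exactly. Their poses are not given: they have to be found in the camera images.
- barrel: grey open box-shaped barrel, outside 116 (its x) x 146 (y) x 93 mm, walls and floor 8 mm; opening 100 x 130 mm, 85 mm deep. Origin in its middle on the tilt axis (its level y axis), 88 mm above the bench; z points out of the mouth. Its top leans towards the robot by 0.2 to 0.5 rad, new each time; the tilt is stiff (8 N m of friction) and is to be left so
- mouth (a point): centre of the barrel's mouth in the plane of its rim, 45 mm from the barrel's origin along z; same axes as the barrel: z is the normal of the sloping rim, out of the mouth; the rim is flat
- cover: aluminium cover plate 120 (x) x 150 (y) x 5 mm, about 0.3 kg, lying flat. Origin: centre of its underside, z up through the grip. Wooden bar grip over the middle, 80 mm along x, 14 mm wide in y, 25 to 41 mm above the underside, on two posts 12 mm long centred 34 mm either side. It goes on with its x along the barrel's x (either way round), underside on the rim
- bush: brass flanged bush standing on its flange: flange 46 mm diameter x 8 mm, above it a boss 30 mm diameter up to 36 mm high; origin at the centre of its underside, z up
- spindle: steel spindle lying on the bench: square middle 26 mm long (x), 22 mm wide (y) and 22 mm high, with a round end of 16 mm diameter at either side, 76 mm long overall along x; origin at the centre of its underside
- collar: plain steel collar lying flat: 52 mm outside diameter, 30 mm bore, 22 mm high; origin at the centre of its underside
- oilcan: bystander: dark oil can, 60 mm diameter, 120 mm high; origin under its centre
- collet: bystander: small steel collet standing, 34 mm diameter, 42 mm high; origin under its centre
- screwdriver: bystander: screwdriver with a wooden handle lying on the bench
- wrench: bystander: steel wrench lying on the bench
- block: bystander: wooden block 40 x 80 x 30 mm with four upright drills, 65 mm high in all
- stand: fixed stand that carries the barrel, origin under the tilt axis at bench height; base 150 x 178 mm. Its two cheeks, 4 mm outside the barrel's y sides, reach 110 mm high, lower than the cover when on. A motor 60 mm high stands behind (+x), to 133 mm from the origin

How it is judged:
By the outcome, as a careful person would: the job done as asked, in the order asked, and still so for the second after the job is handed in, while the arm keeps its last pose, push and grip.
It also fails if it takes over 72 s, if anything falls off the work surface, if the arm or the gripper's body presses on something with over 40 N, if the wrist force passes 120 N, or if a joint passes its speed limit or range.

ROBOT

A 6-joint arm with a two-finger parallel gripper is mounted at the origin on the work surface. World frame = base frame: x ahead of the robot, y to its left, z up, the work surface at z = 0. Lengths are in mm, angles in rad, forces in N, time in s.
With the tool pointing down it reaches from about 375 to 925 mm from the base axis. Payload 5.7 kg.
Tool frame: the origin (TCP) lies midway between the tips of the shut fingers; the grasp point (between the pads) lies 19 mm behind it; z points along the fingers, y is the line along which they close (so a half turn about z gives the same grasp; the last joint's range is limited). The gripper opens to 85 mm and grips with 20 to 120 N. Pads are 22 mm wide; open, the fingers measure 114 mm over their backs; the gripper's body (76 mm by 85 mm) begins 54 mm behind the grasp point. The pads swing forward as they close: fully open they stand 13 mm farther back than shut.
Start: joints at [1.06, 0.359, 1.51, -0, 1.272, -0.115], TCP at [231.318, 553.584, 231.267] pointing down, gripper open.
Joint ranges: [-2.97, 2.97], [-1.01, 2.36], [0.21, 2.38], [-0.96, 4.11], [0.2, 2.71], [-2.98, 2.98]. Speed limits (rad/s): [2.39, 2.39, 3.14, 3.14, 3.14, 3.14].

INTERFACE

Orientations are given as a unit quaternion [w, x, y, z].
In Python, from cell import bot gives the robot as it stands.
- The arm moves only by the tool servo_tool, never from a script. Its argument "targets" is a list that holds one entry, the list of rows, each a list of 7 numbers: the shift along the world's x, y, z in mm, then the turn, a rotation vector about the world's x, y, z in degrees, then the opening, from 0 (shut) to 1 (fully open). In form: [[[x, y, z, wx, wy, wz, grip], ...]]. A call has 1 to 8 rows; each row shifts and turns the commanded pose from where the row before left it; what a row does not reach is not made up. A row lasts 1/10 s, in which the tool goes at most 50 mm and 8.59 degrees, less where a joint would pass 70% of its speed; a pose out of reach is approached as far as the arm can. A call is refused whole if a number of a shift passes 50 or a number of a turn 8.59, either way. A call with a gripper value outside its range is refused whole. The fingers move at their own pace and stop on an object; the grip force is fixed at half the most. Time passes only in rows, so rows that do not move let the fingers close. It gives the time, the measured TCP pose, the force, the opening and the grip force at its end, in the units of the state.
- bot.observe(): the state, without advancing time (a new reading comes with each control period).
- bot.snapshot(name): name is "scene" or "side" or "wrist"; returns a dict with "img" (400x640x3 uint8, red, green, blue), "K" (3x3 intrinsics, pixels), "R" (3x3) and "t" (3): a world point X has camera coordinates R X + t. Camera axes: x right, y down, z forward; pixel columns grow to the right and rows downward; lengths in mm; the calibration is good to about 2 mm. A picture is of the moment at which its call begins. There is no depth.
- bot.sign_off(): hands the job in; it is judged then, once.
The state is a dict: "clock": time; "joints": joint angles; "joint_velocities": joint speeds; "joint_torque": joint torques, N m; "tool_pos": TCP position; "eef_rot": TCP orientation; "wrist_force": force on the tool from outside, world axes, zero at the start; "wrist_torque": the same for the moment, N m; "finger_gap": finger opening in mm; "grip_force": force on a finger pad.
Only numpy, scipy, OpenCV 4.12 (cv2) and the standard library are available. Lean on these libraries where they do the work, as an engineer would, in place of code of your own. Each camera call takes 0.05 s, during which the arm holds its last target. There are 200 camera calls.

## Working session

There is one attempt and no reset: what is moved stays moved. The work goes in short steps, Python scripts to look and compute and a tool call to move; the robot and the scene stay as the last step left them, time stands still between calls to the robot, and variables do not carry over. Pictures are saved under pics/ and viewed, at most 10 in all, crops included, and the job is handed in when it is done.

Besides the shell and the picture viewer there is one more tool, called after "Call:" as name(argument=value, ...) on one line, values as JSON. servo_tool: Moves the arm, as the interface text tells. Its arguments: {"type":"object","properties":{"targets":{"type":"array"}},"required":["targets"]}

```bash
mkdir -p pics; ls; python3 - <<'E'
from cell import bot
import cv2,numpy as np,pickle
o=bot.observe();print(o)
d={}
for n in("scene","side","wrist"):
    s=bot.snapshot(n);d[n]=s;cv2.imwrite(f"pics/{n}0.png",s["img"][:,:,::-1]);print(n,s["K"].tolist(),(-s["R"].T@s["t"]).round().tolist())
pickle.dump(d,open("s0.pkl","wb"))
E
```

```text
pics
{'clock': 0.0, 'joints': array([ 1.05991131e+00,  3.59491285e-01,  1.51147103e+00,  6.41081104e-06,
        1.27249761e+00, -1.15098178e-01]), 'joint_velocities': array([ 0.00063324,  0.00060492, -0.00015017,  0.00058801, -0.00039987,
        0.00049093]), 'joint_torque': array([ 2.39000474e-04, -5.27619910e+01, -2.78631699e+01, -5.91454182e-05,
        1.30771773e-02,  1.02636994e-05]), 'tool_pos': array([230.97970158, 552.99925103, 230.44707273]), 'eef_rot': array([-2.90385403e-04,  1.96605141e-01,  9.80482303e-01, -8.87330287e-04]), 'wrist_force': array([-0.34896347, -0.68989905,  0.19071816]), 'wrist_torque': array([0.04581273, 0.02823405, 0.01172574]), 'grip_force': 0.0, 'finger_gap': 85.47381382922025}
scene [[503.8807707951105, 0.0, 311.7517734432432], [0.0, 503.8807707951105, 196.1661214298224], [0.0, 0.0, 1.0]] [1289.0, -259.0, 923.0]
side [[511.2321734595011, 0.0, 314.2235620833273], [0.0, 511.2321734595011, 198.31453771799337], [0.0, 0.0, 1.0]] [106.0, -577.0, 963.0]
wrist [[311.29088433846454, 0.0, 317.5179747351435], [0.0, 311.29088433846454, 194.71457262616136], [0.0, 0.0, 1.0]] [164.0, 582.0, 373.0]
```

View pics/scene0.png

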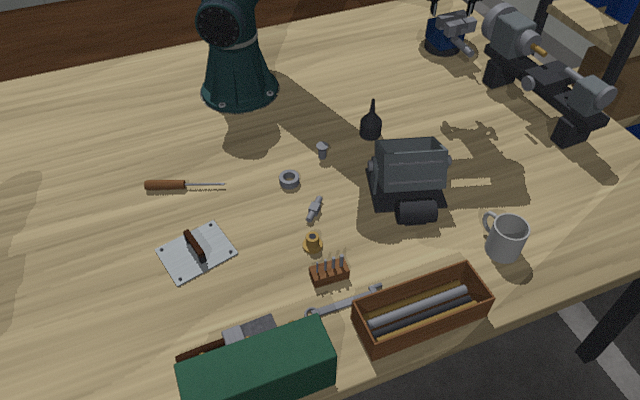

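View pics/side0.png

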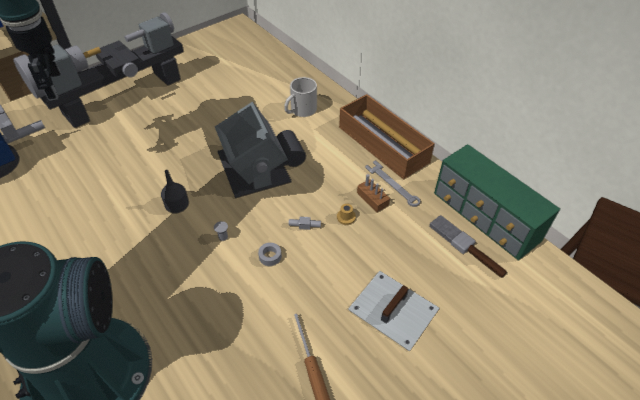

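```bash
cat > h.py <<'E'
import numpy as np,pickle,cv2
def ray(s,p):
    R=s["R"];d=R.T@np.linalg.inv(s["K"])@np.array([p[0],p[1],1.]);return -R.T@s["t"],d/np.linalg.norm(d)
def onz(s,p,z):
    c,d=ray(s,p);return c+d*(z-c[2])/d[2]
def tri(obs):
    A=np.zeros((3,3));b=np.zeros(3);L=[ray(s,p) for s,p in obs]
    for c,d in L:
        P=np.eye(3)-np.outer(d,d);A+=P;b+=P@c
    X=np.linalg.solve(A,b);return X,max(np.linalg.norm((np.eye(3)-np.outer(d,d))@(X-c)) for c,d in L)
def proj(s,X):
    q=s["K"]@(s["R"]@np.asarray(X,float)+s["t"]);return q[:2]/q[2]
E
python3 - <<'E'
from h import *
d=pickle.load(open("s0.pkl","rb"));a,b=d["scene"],d["side"]
for n,p,q,z in [("bush",(312,244),(346,213),15),("spindle",(315,208),(305,223),11),("collar",(289,179),(270,253),15),("grip",(195,246),(396,302),35),("collet",(322,150),(222,230),20),("block",(329,272),(373,194),20),("oil",(370,125),(175,197),60)]:
    X,e=tri([(a,p),(b,q)]);print(n,X.round(),round(e,1),onz(a,p,z).round(),onz(b,q,z).round())
def crop(n,x0,y0,x1,y1,k,f):
    cv2.imwrite(f,cv2.resize(d[n]["img"][y0:y1,x0:x1,::-1],None,fx=k,fy=k,interpolation=cv2.INTER_CUBIC))
c=cv2.resize(a["img"][115:265,360:470],None,fx=3.6,fy=3.6,interpolation=cv2.INTER_CUBIC)
e=cv2.resize(b["img"][90:240,200:310],None,fx=3.6,fy=3.6,interpolation=cv2.INTER_CUBIC)
cv2.imwrite("pics/barrel.png",np.hstack([c,e])[:,:,::-1]);print(c.shape)
E
```

```text
bush [645. -13.   9.] 1.9 [650. -17.  15.] [642. -15.  15.]
spindle [550.  29.   8.] 2.4 [550.  31.  11.] [548.  25.  11.]
collar [435.   6.  10.] 0.1 [439.   5.  15.] [433.   3.  15.]
grip [ 564. -263.   23.] 1.0 [ 573. -262.   35.] [ 559. -268.   35.]
collet [380. 119.  24.] 0.0 [376. 120.  20.] [381. 121.  20.]
block [734. -10.  15.] 0.3 [737. -12.  20.] [730. -13.  20.]
oil [342. 276.  27.] 2.2 [374. 259.  60.] [333. 243.  60.]
(540, 396, 3)
```

View pics/barrel.png

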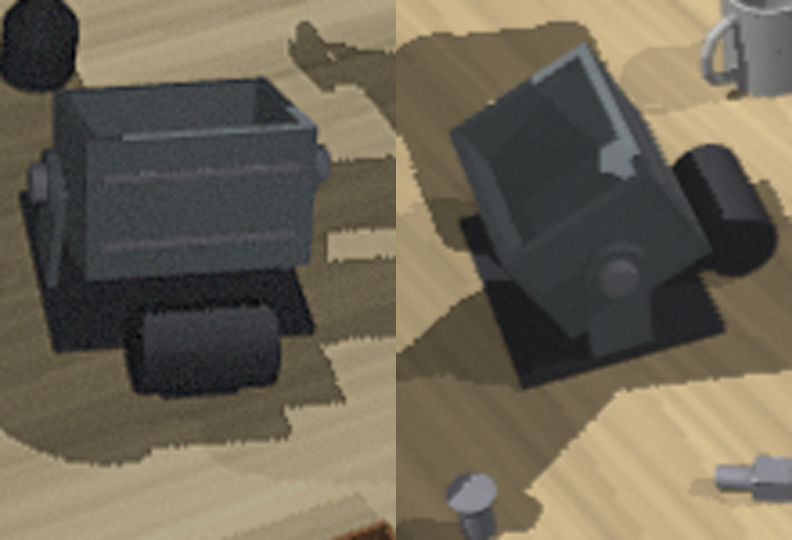

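The scene crop shows rim corners near (55,93), (265,78), (317,127), (87,140), and the side crop shows them near (56,130), (189,43), (244,187), (124,257). I'll triangulate these.

```bash
python3 - <<'E'
from h import *
d=pickle.load(open("s0.pkl","rb"));a,b=d["scene"],d["side"]
f=lambda p,o:(np.array(p)+.5)/3.6-.5+o
C={}
for n,p,q in [("-x-y",(55,93),(124,257)),("-x+y",(265,78),(56,130)),("+x+y",(317,127),(189,43)),("+x-y",(87,140),(244,187))]:
    X,e=tri([(a,f(p,(360,115))),(b,f(q,(200,90)))]);C[n]=X;print(n,X.round(1),round(e,1))
P=C;ex=(P["+x-y"]-P["-x-y"]+P["+x+y"]-P["-x+y"])/2;ey=(P["-x+y"]-P["-x-y"]+P["+x+y"]-P["+x-y"])/2
m=sum(P.values())/4
print("mouth",m,np.linalg.norm(ex),np.linalg.norm(ey),"yaw y",np.degrees(np.arctan2(-ey[0],ey[1])),"x",np.degrees(np.arctan2(ex[1],ex[0])),"tilt",np.arctan2(ex[2],np.hypot(*ex[:2])))
# base corners
B=[onz(a,f(p,(360,115)),5) for p in [(55,350),(315,330)]];print(B)
# parts via masks
for n,s in (("scene",a),("side",b)):
    hsv=cv2.cvtColor(s["img"],cv2.COLOR_RGB2HSV);print(n)
    for nm,(u,v) in {"bush":(645,-13),"spindle":(550,29),"collar":(435,6),"cover":(566,-265)}.items():
        c=proj(s,(u,v,10)).round().astype(int);r=55 if nm=="cover" else 24
        x0,y0=c-r;w=hsv[y0:y0+2*r,x0:x0+2*r]
        if nm=="bush": mk=(w[...,1]>130)
        else: mk=(w[...,1]<50)&(w[...,2]>60)
        k,l,st,ce=cv2.connectedComponentsWithStats(mk.astype(np.uint8));i=1+np.argmax(st[1:,4])
        cn=cv2.findContours((l==i).astype(np.uint8),cv2.RETR_EXTERNAL,cv2.CHAIN_APPROX_NONE)[0][0]
        rc=cv2.minAreaRect(cn);print(nm,c,st[i],(ce[i]+[x0,y0]).round(1),[(cc+[x0,y0]).round(1).tolist() for cc in cv2.boxPoints(rc)])
        if nm=="cover":
            h=cv2.convexHull(cn);q=cv2.approxPolyN(h,4)[0] if hasattr(cv2,"approxPolyN") else None
            Q=[onz(s,p+[x0,y0],5) for p in q.astype(float)];print(np.round(Q,0).tolist(),np.mean(Q,0).round(1),[np.linalg.norm(Q[i]-Q[i-1]).round() for i in range(4)],[np.degrees(np.arctan2(*(Q[i]-Q[i-1])[1::-1])).round(1) for i in range(4)])
        if nm=="spindle":
            e=cn.reshape(-1,2)+[x0,y0];W=np.array([onz(s,p,9)[:2] for p in e]);(cx,cy),(ww,hh),an=cv2.minAreaRect(W.astype(np.float32));print("W",cx,cy,ww,hh,an)
E
```

```text
-x-y [484.1 213.7 109.5] 0.6
-x+y [517.5 357.4 102.4] 0.5
+x+y [615.1 327.3 150.1] 0.6
+x-y [565.7 191.4 142.8] 2.2
mouth [545.59685333 272.44835943 126.2025475 ] 101.80148679265032 145.7950094556956 yaw y -16.486854797891027 x -16.2790257420184 tilt 0.4092494943964447
[array([610.9267974 , 160.71525905,   5.        ]), array([660.52599795, 329.60392647,   5.        ])]
scene
bush [313 243] [ 16  13  17  22 143] [313.2 245.4] [[305.0, 232.0], [321.0, 232.0], [321.0, 253.0], [305.0, 253.0]]
spindle [314 208] [ 16  11  17  28 227] [313.5 208.6] [[303.4, 220.3], [313.6, 193.0], [323.8, 196.8], [313.6, 224.1]]
W 548.277587890625 28.141090393066406 26.86883544921875 89.60429382324219 52.02924728393555
collar [289 179] [ 14  14  20  21 315] [288.7 179. ] [[279.0, 169.0], [298.0, 169.0], [298.0, 189.0], [279.0, 189.0]]
cover [195 251] [  14   24   84   67 2741] [195.4 252.7] [[153.7, 248.7], [216.9, 214.1], [238.5, 253.6], [175.3, 288.2]]
[[605.0, -175.0, 5.0], [642.0, -322.0, 5.0], [522.0, -352.0, 5.0], [487.0, -205.0, 5.0]] [ 563.8 -263.4    5. ] [np.float64(123.0), np.float64(151.0), np.
[... 251 characters left out ...]
[  8  19  33  13 281] [304.1 222.6] [[288.0, 217.0], [320.0, 217.0], [320.0, 229.0], [288.0, 229.0]]
W 547.5374755859375 27.485790252685547 36.077423095703125 76.04594421386719 51.79546356201172
collar [270 253] [ 12  14  24  23 402] [269.5 253.8] [[258.0, 243.0], [281.0, 243.0], [281.0, 265.0], [258.0, 265.0]]
cover [396 305] [   7   21   91   80 3446] [393.7 310.4] [[347.1, 309.4], [376.3, 265.5], [439.1, 307.4], [409.8, 351.2]]
[[636.0, -322.0, 5.0], [518.0, -352.0, 5.0], [482.0, -207.0, 5.0], [600.0, -177.0, 5.0]] [ 558.6 -264.6    5. ] [np.float64(149.0), np.float64(122.0), np.float64(150.0), np.float64(122.0)] [np.float64(-75.9), np.float64(-165.7), np.float64(103.9), np.float64(13.9)]
```

Call:
servo_tool(targets=[[[17,-46,0,0,0,3,1],[17,-46,0,0,0,3.3,1],[17,-46,0,0,0,0,1],[17,-46,0,0,0,0,1],[17,-46,0,0,0,0,1],[17,-46,0,0,0,0,1],[17,-46,0,0,0,0,1],[17,-46,0,0,0,0,1]]])

```text
clock: 0.95
tool_pos: [367.4, 183.8, 231.3]
eef_rot: [0.0, 0.142, 0.99, 0.0]
wrist_force: [0.7, 0.6, 0.6]
finger_gap: 85.6
grip_force: 0.0
```

Call:
servo_tool(targets=[[[17,-46,-10,0,0,0,0.9],[17,-46,-15,0,0,0,0.9],[17,-46,-15,0,0,0,0.9],[16,-42,-20,0,0,0,0.9],[0,0,-30,0,0,0,0.9],[0,0,0,0,0,0,0.9]]])

```text
clock: 1.55
tool_pos: [430.9, 7.0, 139.3]
eef_rot: [-0.003, 0.144, 0.99, -0.0]
wrist_force: [-1.1, 0.5, 0.5]
finger_gap: 77.3
grip_force: 0.0
```

```bash
cat > w.py <<'E'
from h import *
from cell import bot
def look(f=None):
    s=bot.snapshot("wrist")
    if f: cv2.imwrite(f,s["img"][:,:,::-1])
    return s
def blob(s,X,r,kind):
    "mask blob nearest projection of X within r px -> contour"
    hsv=cv2.cvtColor(s["img"],cv2.COLOR_RGB2HSV)
    mk=(hsv[...,1]>130) if kind=="brass" else (hsv[...,1]<55)&(hsv[...,2]>60)
    m=np.zeros(mk.shape,np.uint8);c=proj(s,X);cv2.circle(m,tuple(int(v) for v in c),r,1,-1)
    k,l,st,ce=cv2.connectedComponentsWithStats((mk&(m>0)).astype(np.uint8));i=1+np.argmax(st[1:,4])
    cn=max(cv2.findContours((l==i).astype(np.uint8),cv2.RETR_EXTERNAL,cv2.CHAIN_APPROX_NONE)[0],key=len).reshape(-1,2).astype(float)
    return cn,c
E
python3 - <<'E'
from w import *
s=look("pics/w1.png");o=bot.observe();print(o["clock"],o["tool_pos"],o["eef_rot"],o["finger_gap"])
print(proj(s,(435,6,15)),-s["R"].T@s["t"],s["R"])
cn,c=blob(s,(435,6,20),110,"grey");W=np.array([onz(s,p,22)[:2] for p in cn],np.float32);print(cv2.minEnclosingCircle(W),cv2.fitEllipse(W))
E
```

```text
1.6 [431.36814266   7.80810619 140.72107292] [-2.71999649e-03  1.43272182e-01  9.89679584e-01  7.15991447e-05] 77.18849301816306
[317.54161672 192.05298264] [362.36400694  27.78166639 281.89037762] [[ 2.85743160e-01  9.58306096e-01 -5.22075305e-04]
 [ 9.19588203e-01 -2.74045070e-01  2.81525907e-01]
 [ 2.69644921e-01 -8.09241966e-02 -9.59553485e-01]]
((432.0107727050781, 6.712939262390137), 27.139001846313477) ((432.1868591308594, 6.665522575378418), (49.72727966308594, 53.72903823852539), 75.28166198730469)
```

View pics/w1.png

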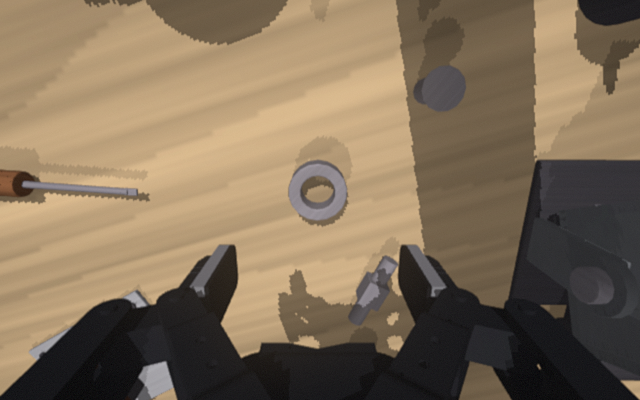

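Call:
servo_tool(targets=[[[0,-1,-45,0,0,0,0.9],[0,0,-45,0,0,0,0.9],[1,0,-40,0,0,0,0.8],[0,0,-6,0,0,0,0.4],[0,0,0,0,0,0,0.4],[0,0,0,0,0,0,0.4],[0,0,0,0,0,0,0.4]]])

```text
clock: 2.3
tool_pos: [436.1, 7.0, 7.9]
eef_rot: [0.002, 0.142, 0.99, -0.0]
wrist_force: [-0.0, 0.1, -1.9]
finger_gap: 49.8
grip_force: 62.4
```

Call:
servo_tool(targets=[[[0,0,45,0,0,0,0.4],[0,0,48,0,0,0,0.4],[2,5,48,0,0,0,0.4],[5,15,45,0,0,0,0.4],[10,35,30,0,0,0,0.4],[12,45,15,0,0,0,0.4],[12,45,0,0,0,0,0.4],[12,45,0,0,0,0,0.4]]])

```text
clock: 3.1
tool_pos: [488.0, 198.8, 240.1]
eef_rot: [0.002, 0.143, 0.99, 0.001]
wrist_force: [0.7, -0.2, -2.1]
finger_gap: 49.7
grip_force: 63.8
```

Call:
servo_tool(targets=[[[8,40,0,-2.3,-7.7,0,0.4],[6,30,0,-2.3,-7.7,0,0.4],[4,15,0,-2.2,-7.7,0,0.4],[0,0,0,0,0,0,0.4]]])

```text
clock: 3.5
tool_pos: [501.6, 284.5, 237.4]
eef_rot: [0.208, 0.137, 0.968, -0.029]
wrist_force: [-1.0, 0.1, -2.6]
finger_gap: 50.0
grip_force: 63.8
```

```bash
python3 - <<'E'
from w import *
s=look("pics/w2.png");pickle.dump(s,open("w2.pkl","wb"));o=bot.observe();print(o["clock"],o["tool_pos"],o["eef_rot"],o["finger_gap"],o["wrist_force"])
E
```

```text
3.55 [502.39559101 283.31979515 237.48185037] [ 0.20600398  0.13690085  0.96847056 -0.02975386] 49.78971474971267 [ 0.31195866  0.36322155 -1.76333509]
```

View pics/w2.png

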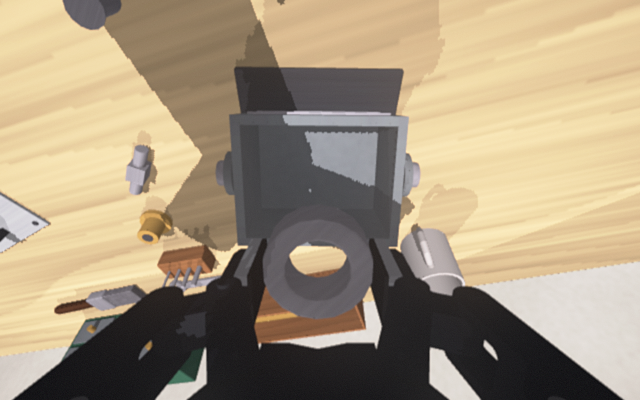

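```bash
python3 - <<'E'
from h import *
s=pickle.load(open("w2.pkl","rb"))
c=s["img"][100:255,220:420,::-1];c=np.clip(c.astype(float)*1.6,0,255).astype(np.uint8)
cv2.imwrite("pics/w2c.png",cv2.resize(c,None,fx=3.8,fy=3.8,interpolation=cv2.INTER_CUBIC))
E
```

```text
(no output)
```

View pics/w2c.png

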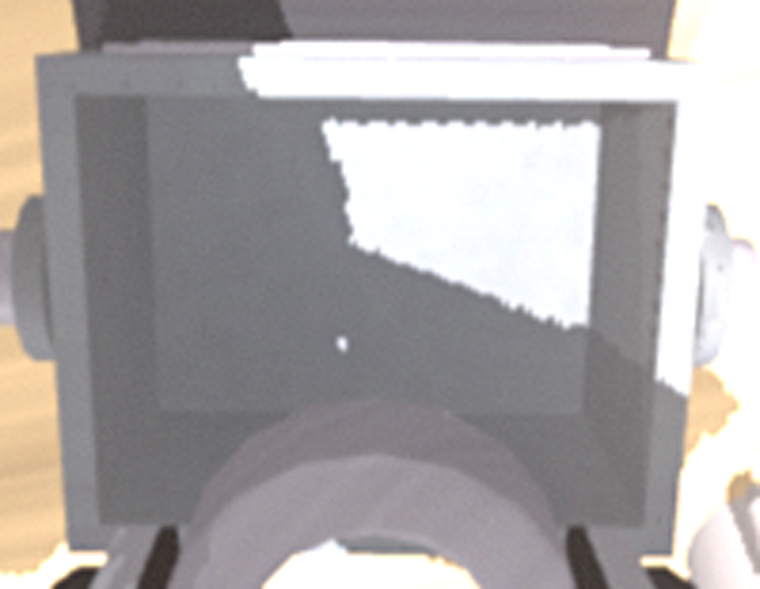

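```bash
python3 - <<'E'
from h import *
s=pickle.load(open("w2.pkl","rb"))
px=np.array([(37,57),(707,62),(68,550),(672,553),(77,95),(680,101),(100,522),(643,525)],float)
px=(px+.5)/3.8-.5+[220,100]
ob=np.array([(-58,-73,0),(-58,73,0),(58,-73,0),(58,73,0),(-50,-65,0),(-50,65,0),(50,-65,0),(50,65,0)],float)
d=pickle.load(open("s0.pkl","rb"))
for fl in (cv2.SOLVEPNP_IPPE,):
    n,rs,ts,er=cv2.solvePnPGeneric(ob,px,s["K"],None,flags=fl)
    for r,t,e in zip(rs,ts,er):
        Rc=cv2.Rodrigues(r)[0];Rw=s["R"].T@Rc;m=s["R"].T@(t[:,0]-s["t"])
        ti=np.arccos(Rw[2,2]);print("err",e,"mouth",m.round(1),"\n",Rw.round(3),"tilt",ti,"yaw",np.degrees(np.arctan2(-Rw[0,1],Rw[1,1])),"z exp",88+45*np.cos(ti),"origin",(m-45*Rw[:,2]).round(1))
        if abs(ti-.4)<.15:
            for nm in("scene","side"):print(nm,[proj(d[nm],Rw@p+m).round(1).tolist() for p in ob[:4]])
# constrained: ray the -x edge and +x edge for tilt with level y
print("TCP in mouth frame needs o:")
E
```

```text
err [0.6856576] mouth [545.9 272.5 126.4] 
 [[ 0.872  0.289 -0.396]
 [-0.261  0.957  0.122]
 [ 0.415 -0.003  0.91 ]] tilt 0.42755833195401044 yaw -16.772929012938512 z exp 128.94914046725938 origin [563.7 267.   85.5]
scene [[374.2, 139.9], [432.9, 136.3], [383.9, 154.8], [448.1, 150.8]]
side [[229.8, 163.8], [214.7, 125.8], [270.9, 137.5], [252.8, 101.0]]
err [5.52785019] mouth [540.5 273.6 124.8] 
 [[ 0.57   0.274 -0.775]
 [-0.175  0.962  0.212]
 [ 0.803  0.015  0.596]] tilt 0.9321046115886285 yaw -15.91975665559882 z exp 114.82655024032375 origin [575.4 264.1  98. ]
TCP in mouth frame needs o:
```

Call:
servo_tool(targets=[[[13,-10,-33,0,0,0,0.4],[13,-9,-34,0,0,0,0.4],[13,-5,-34,0,0,0,0.4],[13,-4,-35,0,0,0,0.4],[0,0,0,0,0,0,0.4],[0,0,0,0,0,0,0.74],[0,0,0,0,0,0,0.74],[0,0,0,0,0,0,0.74]]])

```text
clock: 4.35
tool_pos: [558.8, 254.6, 103.8]
eef_rot: [0.208, 0.14, 0.968, -0.029]
wrist_force: [-0.4, -0.7, 0.2]
finger_gap: 63.4
grip_force: 0.0
```

Call:
servo_tool(targets=[[[-15,5,35,0,0,0,0.74],[-15,5,36,0,0,0,0.74],[-15,4,36,0,0,0,0.74],[4,-30,5,2.3,7.7,0,0.74],[7,-45,0,2.3,7.7,0,0.74],[7,-47,0,2.2,7.7,0,0.6],[7,-47,0,0,0,-7,0.6],[6,-42,-22,0,0,-7,0.6]]])

```text
clock: 5.15
tool_pos: [546.7, 62.8, 193.7]
eef_rot: [0.023, 0.266, 0.964, -0.008]
wrist_force: [0.8, -0.5, -0.5]
finger_gap: 51.4
grip_force: 0.0
```

Call:
servo_tool(targets=[[[2,-25,-30,0,0,-7.4,0.6],[0,0,-20,0,0,0,0.6],[0,0,0,0,0,0,0.6]]])

```text
clock: 5.45
tool_pos: [542.5, 39.5, 138.2]
eef_rot: [0.016, 0.325, 0.945, -0.011]
wrist_force: [-1.2, 0.3, 0.5]
finger_gap: 51.3
grip_force: 0.0
```

```bash
python3 - <<'E'
from w import *
from scipy.spatial.transform import Rotation as Ro
s=look("pics/w3.png");o=bot.observe();q=o["eef_rot"];M=Ro.from_quat([*q[1:],q[0]]).as_matrix();print(o["clock"],o["tool_pos"],"yang",np.degrees(np.arctan2(M[1,1],M[0,1])),"z",M[:,2],o["finger_gap"])
cn,c=blob(s,(548,28,11),70,"grey");W=np.array([onz(s,p,11)[:2] for p in cn],np.float32);print(c,cv2.minAreaRect(W),cn.min(0),cn.max(0))
E
```

```text
5.5 [543.61270101  40.10241397 139.59005968] yang 52.078238349984744 z [ 0.02507545 -0.03055979 -0.99921835] 51.162622719879444
[311.91489715 193.02026269] ((550.4671020507812, 27.64426040649414), (22.88299560546875, 79.92399597167969), 47.79255676269531) [300. 152.] [326. 235.]
```

View pics/w3.png

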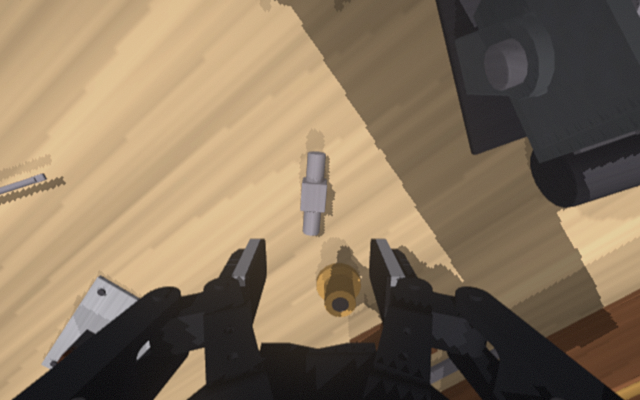

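Call:
servo_tool(targets=[[[4,-7,-40,1.7,1.4,-4,0.6],[3,-6,-42,0,0,0,0.6],[0,0,-40,0,0,0,0.6],[0,0,-14,0,0,0,0.55],[0,0,0,0,0,0,0.1],[0,0,0,0,0,0,0.1],[0,0,0,0,0,0,0.1],[0,0,0,0,0,0,0.1]]])

```text
clock: 6.3
tool_pos: [552.7, 27.1, 5.0]
eef_rot: [0.002, 0.358, 0.934, -0.0]
wrist_force: [0.3, -0.3, -1.0]
finger_gap: 20.7
grip_force: 60.0
```

Call:
servo_tool(targets=[[[0,0,45,0,0,0,0.1],[0,0,48,0,0,0,0.1],[0,5,48,0,0,8,0.1],[-5,15,46,0,0,8,0.1],[-8,35,30,0,0,8,0.1],[-9,45,16,0,0,1.4,0.1],[-9,47,0,-2.4,-7.8,0,0.1],[-9,47,0,-2.4,-7.8,0,0.1]]])

```text
clock: 7.1
tool_pos: [513.4, 219.7, 239.1]
eef_rot: [0.141, 0.144, 0.979, -0.021]
wrist_force: [0.4, -1.0, -2.8]
finger_gap: 20.7
grip_force: 60.0
```

Call:
servo_tool(targets=[[[-7,45,0,-2.4,-7.8,0,0.1],[-3,35,0,0,0,0,0.1],[0,0,0,0,0,0,0.1]]])

```text
clock: 7.4
tool_pos: [502.6, 290.6, 236.4]
eef_rot: [0.19, 0.14, 0.971, -0.032]
wrist_force: [0.2, -0.8, -1.0]
finger_gap: 20.7
grip_force: 60.0
```

```bash
cat >> w.py <<'E'
from scipy.spatial.transform import Rotation as Ro
Mo=np.array([546,272.5,128.5]);RB=Ro.from_euler("ZY",[-16.6,-24.5],degrees=True).as_matrix()
def tool(p=True):
    o=bot.observe();q=o["eef_rot"];M=Ro.from_quat([*q[1:],q[0]]).as_matrix()
    print(round(o["clock"],2),"tcp",o["tool_pos"].round(1),"yang",np.degrees(np.arctan2(M[1,1],M[0,1])).round(1),"z",M[:,2].round(3),"gap",o["finger_gap"].round(1),"F",o["wrist_force"].round(1),"grip",round(o["grip_force"],1))
    G=RB@np.diag([-1,1,-1]);e=Ro.from_matrix(G@M.T).as_rotvec(degrees=True)
    print("in mouth",(RB.T@(o["tool_pos"]-Mo)).round(1),"turn to barrel",e.round(1));return o,M
E
python3 - <<'E'
from w import *
o,M=tool();print(RB.round(3))
for g in [(0,15,-30),(0,15,60)]:print((Mo+RB@np.array(g)-o["tool_pos"]).round(1))
E
```

```text
Traceback (most recent call last):
  File "w.py", line 19, in tool
    print(round(o["clock"],2),"tcp",o["tool_pos"].round(1),"yang",np.degrees(np.arctan2(M[1,1],M[0,1])).round(1),"z",M[:,2].round(3),"gap",o["finger_gap"].round(1),"F",o["wrist_force"].round(1),"grip",round(o["grip_force"],1))
                                                                                                                                           ^^^^^^^^^^^^^^^^^^^^^
AttributeError: 'float' object has no attribute 'round'
```

Call:
servo_tool(targets=[[[13,0,-33,-0.6,-2,0,0.1],[15,-2,-34,0,0,0,0.1],[15,-2,-34,0,0,0,0.1],[15,-3,-34,0,0,0,0.1],[0,0,0,0,0,0,0.1],[0,0,0,0,0,0,0.45],[0,0,0,0,0,0,0.45],[0,0,0,0,0,0,0.45]]])

```text
clock: 8.2
tool_pos: [562.7, 279.7, 102.8]
eef_rot: [0.209, 0.142, 0.967, -0.036]
wrist_force: [-0.2, -0.0, -0.2]
finger_gap: 38.2
grip_force: 0.0
```

Call:
servo_tool(targets=[[[-15,5,35,0,0,0,0.45],[-15,5,36,0,0,0,0.45],[-14,4,36,0,0,0,0.5],[8,-30,10,2.3,7.7,0,0.6],[18,-43,0,2.3,7.7,0,0.6],[18,-46,0,2.2,7.7,0,0.6],[18,-46,0,0,0,0,0.6],[18,-46,0,0,0,0,0.6]]])

```text
clock: 9.0
tool_pos: [597.0, 87.4, 216.8]
eef_rot: [0.02, 0.145, 0.989, -0.013]
wrist_force: [0.6, 0.7, 0.4]
finger_gap: 51.2
grip_force: 0.0
```

Call:
servo_tool(targets=[[[18,-46,-5,0,0,0,0.6],[15,-40,-20,0,0,0,0.6],[5,-10,-40,0,0,0,0.6],[0,0,0,0,0,0,0.6]]])

```text
clock: 9.4
tool_pos: [630.5, -8.2, 146.6]
eef_rot: [0.015, 0.146, 0.989, -0.014]
wrist_force: [-1.6, 1.0, -0.6]
finger_gap: 50.9
grip_force: 0.0
```

```bash
sed -i 's/o\["finger_gap"\].round(1)/round(o["finger_gap"],1)/' w.py; python3 - <<'E'
from w import *
tool()
s=look("pics/w4.png")
cn,c=blob(s,(645,-14,15),70,"brass");print(c,cn.min(0),cn.max(0),cn.mean(0))
for z in(8,36):
    print(z,onz(s,cn.mean(0),z).round(1),cv2.minAreaRect(np.array([onz(s,p,z)[:2] for p in cn],np.float32)))
E
```

```text
9.4 tcp [630.5  -8.2 146.6] yang 73.1 z [ 0.026 -0.033 -0.999] gap 50.9 F [-1.6  1.  -0.6] grip 0.0
in mouth [ 154.2 -244.9  -50.4] turn to barrel [ -5.2 -21.9   0.5]
[319.06664409 195.85933629] [296. 168.] [342. 217.] [319.42537313 191.32835821]
8 [643.  -13.2   8. ] ((643.1231079101562, -14.020261764526367), (44.62986755371094, 46.616485595703125), 34.145973205566406)
36 [634.4 -10.1  36. ] ((634.4921875, -10.826026916503906), (40.13496780395508, 41.921539306640625), 34.14596176147461)
```

View pics/w4.png

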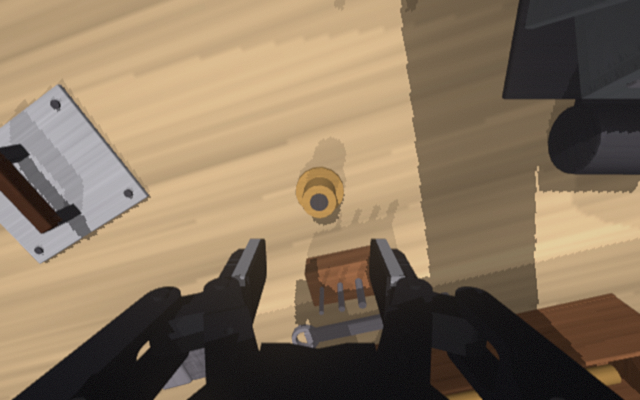

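Call:
servo_tool(targets=[[[7,-3,-40,1.9,1.5,0,0.6],[6,-3,-42,0,0,0,0.6],[0,0,-40,0,0,0,0.6],[0,0,-11,0,0,0,0.55],[0,0,0,0,0,0,0.2],[0,0,0,0,0,0,0.2],[0,0,0,0,0,0,0.2]]])

```text
clock: 10.15
tool_pos: [647.9, -12.3, 19.4]
eef_rot: [0.005, 0.145, 0.989, 0.001]
wrist_force: [0.7, -0.7, -0.9]
finger_gap: 27.1
grip_force: 59.1
```

Call:
servo_tool(targets=[[[0,0,40,0,0,0,0.2],[0,0,48,0,0,0,0.2],[0,0,49,0,0,0,0.2],[-10,20,44,0,0,0,0.2],[-18,35,30,0,0,0,0.2],[-21,43,10,0,0,0,0.2],[-22,44,0,-2.4,-7.8,0,0.2],[-22,44,0,-2.4,-7.8,0,0.2]]])

```text
clock: 10.95
tool_pos: [554.6, 175.0, 241.4]
eef_rot: [0.149, 0.145, 0.978, -0.019]
wrist_force: [-0.3, -0.0, -2.0]
finger_gap: 27.0
grip_force: 59.6
```

Call:
servo_tool(targets=[[[-22,44,0,-2.4,-7.8,0,0.2],[-18,40,0,0,0,0,0.2],[-10,20,0,0,0,0,0.2],[0,0,0,0,0,0,0.2]]])

```text
clock: 11.35
tool_pos: [507.7, 267.7, 238.9]
eef_rot: [0.195, 0.142, 0.97, -0.031]
wrist_force: [0.3, 0.2, -1.2]
finger_gap: 27.1
grip_force: 59.7
```

```bash
python3 - <<'E'
from w import *
o,M=tool()
for g in [(0,0,-15),(0,0,110)]:print((Mo+RB@np.array(g)-o["tool_pos"]).round(1))
E
```

```text
11.35 tcp [507.7 267.7 238.9] yang 73.3 z [ 0.369 -0.116 -0.922] gap 27.1 F [ 0.3  0.2 -1.2] grip 59.7
in mouth [ 13.6 -15.6 115.1] turn to barrel [-0.2 -1.8  0.1]
[  44.3    3.1 -124. ]
[ -5.4  17.9 -10.3]
```

Call:
servo_tool(targets=[[[4,10,-30,-0.2,-1.8,0,0.2],[12,1,-31,0,0,0,0.2],[14,-4,-32,0,0,0,0.2],[14,-4,-31,0,0,0,0.2],[0,0,0,0,0,0,0.2],[0,0,0,0,0,0,0.5],[0,0,0,0,0,0,0.5],[0,0,0,0,0,0,0.5]]])

```text
clock: 12.15
tool_pos: [554.2, 268.2, 115.4]
eef_rot: [0.211, 0.144, 0.966, -0.031]
wrist_force: [0.7, -0.5, 0.3]
finger_gap: 42.9
grip_force: 0.0
```

Call:
servo_tool(targets=[[[-15,5,35,0,0,0,0.5],[-15,5,36,0,0,0,0.5],[-15,4,36,0,0,0,0.5],[0,0,0,0,0,0,0.5]]])

```text
clock: 12.55
tool_pos: [509.5, 284.2, 227.1]
eef_rot: [0.213, 0.144, 0.966, -0.028]
wrist_force: [0.6, 0.2, -0.0]
finger_gap: 42.3
grip_force: 0.0
```

```bash
python3 - <<'E'
from w import *
tool();s=look("pics/w5.png");pickle.dump(s,open("w5.pkl","wb"))
c=np.clip(s["img"][70:270,190:450,::-1].astype(float)*1.6,0,255).astype(np.uint8)
cv2.imwrite("pics/w5c.png",cv2.resize(c,None,fx=3,fy=3,interpolation=cv2.INTER_CUBIC))
E
```

```text
12.55 tcp [509.5 284.2 227.1] yang 73.1 z [ 0.404 -0.116 -0.907] gap 42.3 F [ 0.6  0.2 -0. ] grip 0.0
in mouth [  6.    0.8 105.6] turn to barrel [-0.3  0.4  0.3]
```

View pics/w5c.png

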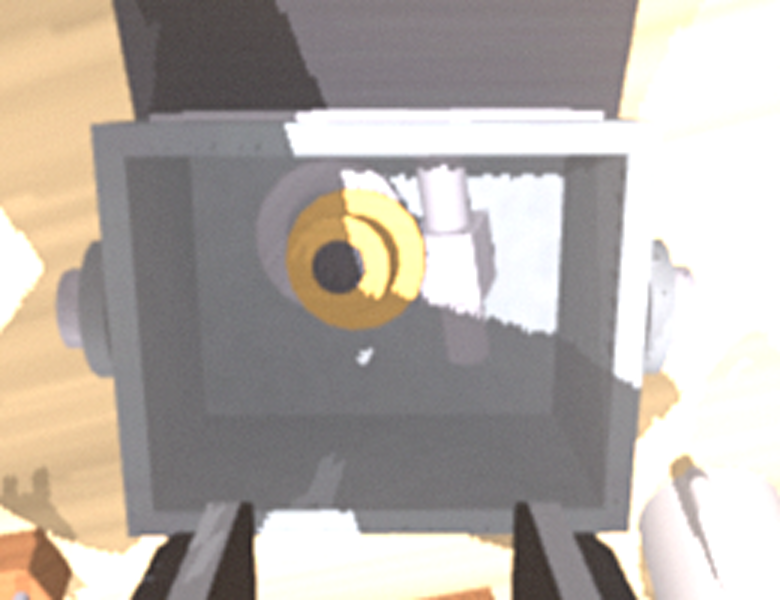

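The wrist crop shows all three parts inside. The collar has the bush standing on it at about (340,255), and the spindle is at (455,260). The rim corners are clear at (92,123), (655,123), (128,533) and (628,530), so I'll refine the mouth pose from them and go to the cover.

```bash
python3 - <<'E'
from h import *
s=pickle.load(open("w5.pkl","rb"))
px=np.array([(92,123),(655,123),(128,533),(628,530),(125,156),(628,155),(150,509),(603,508)],float)
px=(px+.5)/3-.5+[190,70]
ob=np.array([(-58,-73,0),(-58,73,0),(58,-73,0),(58,73,0),(-50,-65,0),(-50,65,0),(50,-65,0),(50,65,0)],float)
n,rs,ts,er=cv2.solvePnPGeneric(ob,px,s["K"],None,flags=cv2.SOLVEPNP_IPPE)
r,t=rs[0],ts[0];Rw=s["R"].T@cv2.Rodrigues(r)[0];m=s["R"].T@(t[:,0]-s["t"]);print(er,m,Rw.round(3),np.arccos(Rw[2,2]),np.degrees(np.arctan2(-Rw[0,1],Rw[1,1])),m-45*Rw[:,2])
E
```

```text
[[0.70355777]
 [6.45965603]] [545.19558817 272.22375369 127.36905228] [[ 0.875  0.286 -0.39 ]
 [-0.265  0.958  0.109]
 [ 0.405  0.008  0.914]] 0.4168434361509916 -16.647610320306743 [562.74617213 267.33247567  86.22233428]
```

Call:
servo_tool(targets=[[[4,-46,10,2.3,7.7,0,0.5],[4,-48,0,2.3,7.7,0,0.6],[4,-48,0,2.2,7.7,0,0.6],[4,-48,0,0,0,8,0.6],[4,-48,0,0,0,8,0.6],[4,-48,0,0,0,8,0.6],[4,-48,0,0,0,7,0.6],[4,-48,0,0.2,1,0,0.6]]])

```text
clock: 13.4
tool_pos: [537.6, -72.1, 225.9]
eef_rot: [0.02, -0.101, 0.995, -0.002]
wrist_force: [0.9, -0.1, -0.5]
finger_gap: 51.1
grip_force: 0.0
```

Call:
servo_tool(targets=[[[6,-48,-5,0,0,0,0.6],[6,-48,-10,0,0,0,0.6],[6,-46,-15,0,0,0,0.6],[4,-30,-20,0,0,0,0.6],[0,0,0,0,0,0,0.6]]])

```text
clock: 13.9
tool_pos: [559.3, -246.0, 173.1]
eef_rot: [0.019, -0.097, 0.995, -0.002]
wrist_force: [-0.7, 0.8, -0.3]
finger_gap: 51.3
grip_force: 0.0
```

```bash
python3 - <<'E'
from w import *
o,M=tool();s=look("pics/w6.png");pickle.dump(s,open("w6.pkl","wb"))
hsv=cv2.cvtColor(s["img"],cv2.COLOR_RGB2HSV)
for n,z in (("plate",5),("bar",41)):
    mk=((hsv[...,1]<45)&(hsv[...,2]>110)) if n=="plate" else ((hsv[...,1]>90)&(hsv[...,2]<110))
    m=np.zeros(mk.shape,np.uint8);c=proj(s,(561,-264,z));cv2.circle(m,tuple(int(v) for v in c),140,1,-1)
    mk=(mk&(m>0)).astype(np.uint8)
    if n=="plate": mk=cv2.morphologyEx(mk,cv2.MORPH_CLOSE,np.ones((5,5)))
    k,l,st,ce=cv2.connectedComponentsWithStats(mk);i=1+np.argmax(st[1:,4]);print(n,c,st[i],ce[i])
    cn=max(cv2.findContours((l==i).astype(np.uint8),0,1)[0],key=len);h=cv2.convexHull(cn)
    W=np.array([onz(s,p,z)[:2] for p in h.reshape(-1,2).astype(float)],np.float32);print(cv2.minAreaRect(W))
E
```

```text
13.9 tcp [ 559.3 -246.   173.1] yang 101.1 z [ 0.038 -0.001 -0.999] gap 51.3 F [-0.7  0.8 -0.3] grip 0.0
in mouth [ 164.9 -493.1  -26.1] turn to barrel [ -0.6 -22.6 -27.3]
plate [301.26728082 167.53549089] [  221   103   157   122 15246] [302.95657877 161.81746032]
((561.1735229492188, -262.8001403808594), (120.13407897949219, 149.40402221679688), 13.768570899963379)
bar [298.97123377 177.11992843] [291 133  19  84 852] [300.78403756 176.8943662 ]
((560.1962890625, -262.7592468261719), (77.59264373779297, 12.183621406555176), 13.93298625946045)
```

View pics/w6.png

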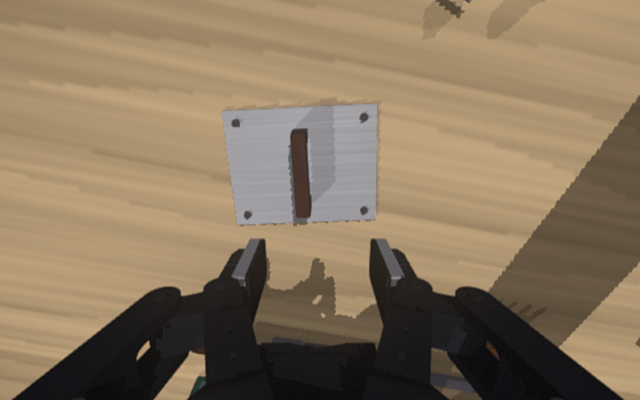

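The plate fills (221–378, 103–225) with its bar at (300,177). It measures 120x149 and the bar 78 mm, both as specified. That puts the cover centre at (561,-263), yaw 13.8°. Descending onto the bar.

Call:
servo_tool(targets=[[[1,-9,-35,0,2.2,2.7,0.6],[1,-8,-35,0,0,0,0.6],[0,0,-30,0,0,0,0.6],[0,0,0,0,0,0,0.6],[0,0,0,0,0,0,0.6]]])

```text
clock: 14.45
tool_pos: [562.4, -258.2, 76.7]
eef_rot: [0.001, -0.123, 0.992, 0.0]
wrist_force: [0.2, 0.0, 0.2]
finger_gap: 51.3
grip_force: 0.0
```

```bash
python3 - <<'E'
from w import *
tool()
E
```

```text
14.45 tcp [ 562.4 -258.2   76.7] yang 104.1 z [ 0.002  0.001 -1.   ] gap 51.3 F [0.2 0.  0.2] grip 0.0
in mouth [ 130.8 -503.9 -116.5] turn to barrel [ -0.5 -24.7 -30.3]
```

Call:
servo_tool(targets=[[[-1,-4,-30,0,0,0,0.6],[0,-0.5,-28,0,0,0,0.6],[0,0,-4,0,0,0,0.5],[0,0,0,0,0,0,0],[0,0,0,0,0,0,0],[0,0,0,0,0,0,0],[0,0,0,0,0,0,0],[0,0,0,0,0,0,0]]])

```text
clock: 15.25
tool_pos: [563.1, -264.3, 16.6]
eef_rot: [0.003, -0.122, 0.992, -0.001]
wrist_force: [-0.2, 1.7, 7.1]
finger_gap: 13.1
grip_force: 59.8
```

```bash
python3 - <<'E'
from w import *
tool()
E
```

```text
15.25 tcp [ 563.1 -264.3   16.6] yang 104.1 z [ 0.006 -0.002 -1.   ] gap 13.1 F [-0.2  1.7  7.1] grip 59.8
in mouth [ 108.  -509.6 -172.2] turn to barrel [ -0.4 -24.5 -30.2]
```

Call:
servo_tool(targets=[[[0,0,20,0,0,0,0],[0,0,40,0,0,0,0],[0,0,48,0,0,0,0],[0,5,48,0,0,0,0],[0,15,45,0,0,-4,0],[-2,35,25,0,0,-6,0],[-4,42,6,0,0,-6,0],[-5,45,0,0,0,-6,0]]])

```text
clock: 16.05
tool_pos: [551.5, -121.4, 249.1]
eef_rot: [0.004, 0.072, 0.997, -0.001]
wrist_force: [0.6, 0.9, -3.8]
finger_gap: 13.1
grip_force: 59.2
```

Call:
servo_tool(targets=[[[-5,45,0,0,0,-6,0],[-5,45,0,0,0,-2.2,0],[-6,45,0,0,0,0,0],[-6,45,0,0,0,0,0],[-6,45,0,-1.2,-4,0,0],[-6,45,0,-1.4,-4.8,0,0],[-6,45,0,-1.4,-4.8,0,0],[-6,42,0,-1.4,-4.8,0,0]]])

```text
clock: 16.85
tool_pos: [503.8, 237.0, 247.5]
eef_rot: [0.168, 0.139, 0.976, -0.024]
wrist_force: [1.4, -1.0, -3.8]
finger_gap: 12.9
grip_force: 59.1
```

Call:
servo_tool(targets=[[[-4,30,0,-1.4,-4.8,0,0],[-1,15,0,0,0,0,0],[0,0,0,0,0,0,0],[0,0,0,0,0,0,0]]])

```text
clock: 17.25
tool_pos: [499.8, 279.7, 246.6]
eef_rot: [0.208, 0.137, 0.968, -0.031]
wrist_force: [0.5, 0.5, -3.9]
finger_gap: 12.9
grip_force: 59.2
```

```bash
sed -i 's/Mo=np.array.*/Mo=np.array([545.6,272.4,128.5]);RB=Ro.from_euler("ZY",[-16.65,-24.2],degrees=True).as_matrix()/' w.py; python3 - <<'E'
from w import *
o,M=tool()
for g in [(1.7,0,80),(1.7,0,40),(1.7,0,16.6)]:print((Mo+RB@np.array(g)-o["tool_pos"]).round(1))
s=look("pics/w7.png")
hsv=cv2.cvtColor(s["img"],cv2.COLOR_RGB2HSV);print("z_b",RB[:,2].round(3))
P=lambda g:proj(s,o["tool_pos"]+M@np.array(g,float))
# expected plate corners in the picture (tool frame: x=-cover x, y=cover y, z=-cover z)
for g in [(58.3+3.4,-75,11.6),(58.3+3.4,75,11.6)]:print("expected corner",P(g).round(1))
for x in (250,300,350): print(x,[tuple(s["img"][y,x].tolist()) for y in range(150,230,8)])
E
```

```text
17.25 tcp [499.8 279.7 246.6] yang 73.8 z [ 0.394 -0.117 -0.911] gap 12.9 F [ 0.5  0.5 -3.9] grip 59.2
in mouth [  6.5  -6.1 126.6] turn to barrel [ 0.2  0.  -0.5]
[ 15.9   1.6 -44.4]
[ 31.6  -3.1 -80.9]
[  40.8   -5.8 -102.3]
z_b [-0.393  0.117  0.912]
expected corner [161.5 125.3]
expected corner [472.3 125.1]
250 [(115, 113, 118), (118, 117, 120), (115, 114, 118), (117, 116, 119), (113, 113, 116), (112, 111, 115), (113, 115, 117), (112, 111, 114), (112, 111, 115), (114, 113, 116)]
300 [(213, 211, 218), (220, 219, 223), (224, 223, 226), (226, 225, 229), (218, 217, 224), (89, 83, 84), (101, 96, 98), (99, 98, 99), (107, 106, 110), (110, 109, 112)]
350 [(210, 208, 215), (221, 219, 223), (212, 211, 217), (211, 209, 214), (211, 209, 215), (211, 209, 215), (206, 205, 211), (102, 101, 103), (101, 100, 103), (103, 101, 105)]
```

```bash
python3 - <<'E'
from w import *
o,M=tool();s=look()
hsv=cv2.cvtColor(s["img"],cv2.COLOR_RGB2HSV);mk=((hsv[...,1]<40)&(hsv[...,2]>90)).astype(np.uint8);mk[230:]=0
k,l,st,ce=cv2.connectedComponentsWithStats(mk);i=1+np.argmax(st[1:,4]);print(st[i])
h=cv2.convexHull(max(cv2.findContours((l==i).astype(np.uint8),0,1)[0],key=len))
q=cv2.approxPolyN(h,4)[0];print(q.tolist())
m=l==i
print("top",[(x,int(np.argmax(m[:,x]))) for x in range(180,470,40)])
print("sides",[(y,int(np.argmax(m[y])),int(639-np.argmax(m[y,::-1]))) for y in range(120,225,15)])
# rays onto tool plane z=11.6
c=M.T@(-s["R"].T@s["t"]-o["tool_pos"])
def T(p):
    d=M.T@ray(s,p)[1];return (c+d*(11.6-c[2])/d[2]).round(1)
for x in range(180,470,40):print("top",T((x,np.argmax(m[:,x])-.5)))
for y in range(135,225,30):print(T((np.argmax(m[y])-.5,y)),T((639.5-np.argmax(m[y,::-1]),y)))
E
```

```text
17.3 tcp [500.1 279.1 246.5] yang 73.8 z [ 0.394 -0.117 -0.911] gap 12.9 F [ 0.6 -0.3 -3.2] grip 59.2
in mouth [  6.8  -6.7 126.3] turn to barrel [ 0.2  0.1 -0.4]
[  165   106   307   124 30397]
[[475, 106], [457, 229], [178, 229], [162, 106]]
top [(180, 126), (220, 125), (260, 108), (300, 106), (340, 106), (380, 107), (420, 126), (460, 126)]
sides [(120, 289, 412), (135, 166, 470), (150, 168, 468), (165, 170, 466), (180, 172, 464), (195, 174, 461), (210, 176, 459)]
top [ 61.6 -66.1  11.6]
top [ 62.  -46.7  11.6]
top [ 69.9 -27.   11.6]
top [70.8 -8.  11.6]
top [70.8 10.9 11.6]
top [70.3 29.9 11.6]
top [61.5 49.7 11.6]
top [61.5 69.1 11.6]
[ 57.1 -73.7  11.6] [56.9 74.8 11.6]
[ 42.2 -73.8  11.6] [42.1 74.9 11.6]
[ 26.6 -73.9  11.6] [26.4 74.4 11.6]
```

Call:
servo_tool(targets=[[[6,2,-20,0.2,0,-0.4,0],[8,0,-22,0,0,0,0],[9,-2,-20,0,0,0,0],[6,-2,-14,0,0,0,0],[0,0,0,0,0,0,0],[0,0,0,0,0,0,0]]])

```text
clock: 17.95
tool_pos: [529.2, 276.8, 170.4]
eef_rot: [0.208, 0.142, 0.967, -0.03]
wrist_force: [-0.4, 0.5, -2.8]
finger_gap: 12.7
grip_force: 59.1
```

```bash
python3 - <<'E'
from w import *
o,M=tool()
for z in (22,16.6):print((Mo+RB@np.array((1.7,-.4,z))-o["tool_pos"]).round(1))
E
```

```text
17.95 tcp [529.2 276.8 170.4] yang 73.3 z [ 0.394 -0.118 -0.912] gap 12.7 F [-0.4  0.5 -2.8] grip 59.1
in mouth [ 1.7 -0.5 45.2] turn to barrel [-0.   0.1  0.1]
[  9.2  -2.6 -21.1]
[ 11.3  -3.2 -26. ]
```

Call:
servo_tool(targets=[[[4,-1,-9,0,0,0,0],[4,-1,-9,0,0,0,0],[1,-0.5,-2.5,0,0,0,0],[0,0,0,0,0,0,0]]])

```text
clock: 18.35
tool_pos: [537.3, 275.3, 149.1]
eef_rot: [0.208, 0.141, 0.968, -0.03]
wrist_force: [-0.1, 0.2, -3.2]
finger_gap: 12.8
grip_force: 59.1
```

Call:
servo_tool(targets=[[[0.8,-0.2,-1.8,0,0,0,0],[0.8,-0.2,-1.8,0,0,0,0],[0,0,0,0,0,0,0],[0,0,0,0,0,0,0]]])

```text
clock: 18.75
tool_pos: [539.2, 275.4, 146.2]
eef_rot: [0.208, 0.141, 0.967, -0.03]
wrist_force: [-0.3, 1.0, -3.8]
finger_gap: 12.8
grip_force: 59.2
```

```bash
python3 - <<'E'
from w import *
o,M=tool();print(o["wrist_torque"],RB.T@o["wrist_force"])
E
```

```text
18.75 tcp [539.2 275.4 146.2] yang 73.4 z [ 0.394 -0.116 -0.912] gap 12.8 F [-0.3  1.  -3.8] grip 59.2
in mouth [ 0.9  1.  19. ] turn to barrel [-0.   0.1 -0.1]
[0.14188505 0.52727825 0.0116501 ] [-2.07379324  0.89198964 -3.1974298 ]
```

Call:
servo_tool(targets=[[[0.7,-1.4,-0.6,0,0,0,0],[0.4,-0.1,-0.9,0,0,0,0],[0.4,-0.1,-0.9,0,0,0,0],[0,0,0,0,0,0,0]]])

```text
clock: 19.15
tool_pos: [540.0, 274.1, 145.1]
eef_rot: [0.208, 0.141, 0.967, -0.029]
wrist_force: [-10.9, 2.0, 11.6]
finger_gap: 12.6
grip_force: 61.8
```

Call:
servo_tool(targets=[[[0.4,-0.1,-0.9,0,0,0,0],[0,0,0,0,0,0,0]]])

```text
clock: 19.35
tool_pos: [540.0, 274.1, 145.1]
eef_rot: [0.209, 0.141, 0.967, -0.029]
wrist_force: [-17.9, 1.8, 20.5]
finger_gap: 12.9
grip_force: 63.4
```

```bash
python3 - <<'E'
from w import *
o,M=tool();print(o["wrist_torque"],RB.T@o["wrist_force"])
E
```

```text
19.35 tcp [540.  274.1 145.1] yang 73.4 z [ 0.395 -0.115 -0.911] gap 12.9 F [-17.9   1.8  20.5] grip 63.4
in mouth [ 1.5  0.  17.5] turn to barrel [-0.1  0.2 -0.1]
[-0.24751209  1.06544878 -0.2018434 ] [-7.73923007 -3.36918427 25.98703423]
```

Call:
servo_tool(targets=[[[0,0,0,-0.2,-0.6,0,0],[0,0,0,0,0,0,0],[0,0,0,0,0,0,0]]])

```text
clock: 19.65
tool_pos: [540.2, 274.0, 145.2]
eef_rot: [0.214, 0.141, 0.966, -0.03]
wrist_force: [-18.0, 1.9, 21.8]
finger_gap: 12.8
grip_force: 63.4
```

```bash
cat >> w.py <<'E'
def press():
    o,M=tool();F=RB.T@o["wrist_force"];T=RB.T@o["wrist_torque"];n=F[2]+2.7
    print("Fm",F.round(1),"Tm",T.round(2),"centroid x,y mm",(-(T[1]+.255*F[0])/n*1e3).round(),((T[0]-.255*F[1])/n*1e3).round(),"tilt",np.degrees(np.arccos(-M[2,2])).round(2))
E
python3 -c "
from w import *
press()"
```

```text
19.65 tcp [540.2 274.  145.2] yang 73.4 z [ 0.405 -0.119 -0.906] gap 12.8 F [-18.    1.9  21.8] grip 63.4
in mouth [ 1.7  0.  17.5] turn to barrel [ 0.1  0.8 -0.1]
Fm [-7.3 -3.3 27.2] Tm [-0.57  1.13  0.04] centroid x,y mm 24.0 9.0 tilt 24.98
```

Call:
servo_tool(targets=[[[-0.4,0.1,-0.2,-0.1,-0.5,0,0],[0,0,0,0,0,0,0],[0,0,0,0,0,0,0]]])

```text
clock: 19.95
tool_pos: [540.3, 274.0, 145.3]
eef_rot: [0.219, 0.141, 0.965, -0.03]
wrist_force: [-15.3, 0.8, 21.3]
finger_gap: 12.9
grip_force: 63.3
```

```bash
python3 - <<'E'
from w import *
press();o,M=tool();s=look()
# plate top corners as seen vs expected for a plate flush on the measured rim
hsv=cv2.cvtColor(s["img"],cv2.COLOR_RGB2HSV);m=((hsv[...,1]<40)&(hsv[...,2]>85))
c=RB.T@(-s["R"].T@s["t"]-Mo)
def T(p):
    d=RB.T@ray(s,p)[1];return (c+d*(5-c[2])/d[2]).round(1)
print("sides at rim+5: (y should be +-75)",[(T((np.argmax(m[y,100:])+99.5,y)),T((639.5-np.argmax(m[y,:540][::-1])-100,y))) for y in (140,165,190,215)])
E
```

```text
19.95 tcp [540.3 274.  145.3] yang 73.4 z [ 0.414 -0.12  -0.902] gap 12.9 F [-15.3   0.8  21.3] grip 63.3
in mouth [ 1.8  0.1 17.6] turn to barrel [ 0.2  1.3 -0.1]
Fm [-4.8 -3.6 25.5] Tm [-0.78  1.02  0.13] centroid x,y mm 7.0 5.0 tilt 25.53
19.95 tcp [540.3 274.  145.3] yang 73.4 z [ 0.414 -0.12  -0.902] gap 12.9 F [-15.3   0.8  21.3] grip 63.3
in mouth [ 1.8  0.1 17.6] turn to barrel [ 0.2  1.3 -0.1]
sides at rim+5: (y should be +-75) [(array([-52.6, -73.7,   5. ]), array([-52.5,  74.7,   5. ])), (array([-40.2, -74.1,   5. ]), array([-40. ,  74.5,   5. ])), (array([-27.2, -75. ,   5. ]), array([-26.9,  74.9,   5. ])), (array([-13.4, -78.6,   5. ]), array([-13.1,  79. ,   5. ]))]
```

```bash
python3 - <<'E'
from w import *
Q=[(-60,-75,5),(60,-75,5),(60,75,5),(-60,75,5)]
for n in("scene","side"):
    s=bot.snapshot(n);P=np.array([proj(s,Mo+RB@np.array(q,float)) for q in Q]);print(n,"pred",P.round(1).tolist())
    hsv=cv2.cvtColor(s["img"],cv2.COLOR_RGB2HSV);m=((hsv[...,1]<40)&(hsv[...,2]>95)).astype(np.uint8)
    z=np.zeros_like(m);cv2.fillPoly(z,[cv2.convexHull((P.mean(0)+(P-P.mean(0))*1.25).astype(np.int32))],1);m&=z
    pts=cv2.findNonZero(m);h=cv2.convexHull(pts);print(" seen",len(pts),cv2.approxPolyN(h,4)[0].tolist())
press()
E
```

```text
scene pred [[373.2, 137.1], [383.2, 152.6], [449.4, 148.1], [433.6, 133.1]]
 seen 206 [[450, 150], [384, 154], [388, 131], [434, 134]]
side pred [[228.1, 163.1], [270.9, 135.9], [252.1, 98.3], [212.4, 123.9]]
 seen 118 [[269, 124], [222, 149], [213, 125], [251, 99]]
20.1 tcp [540.3 274.  145.2] yang 73.4 z [ 0.414 -0.12  -0.902] gap 12.7 F [-15.2   0.8  21.8] grip 63.3
in mouth [ 1.8  0.  17.5] turn to barrel [ 0.2  1.3 -0.1]
Fm [-4.6 -3.6 26. ] Tm [-0.71  1.13  0.05] centroid x,y mm 1.0 7.0 tilt 25.53
```

The visible cover corners are within about 2 px of where a flush, square cover should be. The push is a steady 26 N, centred on the mouth, so I'm handing in.

```bash
python3 -c "
from cell import bot
print(bot.sign_off())"
```

```text
the job is handed in; nothing more can be done
None
```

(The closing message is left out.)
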